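# Load the relief press and wind on the printing pressure

## Robot

A 6-joint arm with a two-finger parallel gripper is mounted at the origin on the work surface. World frame = base frame: x ahead of the robot, y to its left, z up, the work surface at z = 0. Lengths are in m, angles in degrees, forces in N, time in s.
With the tool pointing down it reaches from about 0.4 to 0.825 m from the base axis. Payload 7 kg.
Tool frame: the origin (TCP) lies between the finger pads; the fingertips stand 19 mm ahead of it and the grasp point (between the pads) is the TCP (r.finger_overhang is the distance from the TCP to the fingertips, in m); z points along the fingers, y is the direction in which the jaws open and shut (so a half turn about z gives the same grasp; the last joint's range is limited). The gripper opens to 88 mm and grips with 3 to 60 N. Pads are 19 mm wide; open, the fingers measure 130 mm over their backs; the gripper's body (78 mm by 193 mm) begins 47 mm behind the grasp point.
Start: joints at [-57.863, 20.546, 0.682, 0, -70.136, -16.507], TCP at [0.182, -0.65, 0.246] pointing down, gripper open.
Joint ranges: [-176.03, 176.03], [-82.01, 121.73], [-58.28, 71.71], [-173.87, 95.51], [-174.79, -0.11], [-173.66, 173.66]. Speed limits (degrees/s): [136.94, 136.94, 172.46, 180, 180, 180].

## Interface

Orientations are given as [roll, pitch, yaw] about the fixed x, y, z axes, in that order (R = Rz(yaw) Ry(pitch) Rx(roll)).
In Python, from plant import r, optics gives the robot as it stands. The module is installed in compiled form; this text tells all that it offers.
- The arm moves only by the tool step_arm, never from a script. Its argument "increments" is a list of rows, each an object of numbers: "tx", "ty", "tz": the shift along the world's x, y, z in mm; "ax", "ay", "az": the turn, a rotation vector about the world's x, y, z in degrees; "claw": the gripper command: -1 is shut, 1 is fully open, values between are in proportion. In form: [{"tx": .., "ty": .., "tz": .., "ax": .., "ay": .., "az": .., "claw": ..}, ...]. A call has 1 to 12 rows; each row shifts and turns the commanded pose from where the row before left it; what a row does not reach is not made up. A row lasts 1/10 s, in which the tool goes at most 50 mm and 8.59 degrees, less where a joint would pass 70% of its speed; a pose out of reach is approached as far as the arm can. A call with a gripper value outside its range is refused whole. The fingers move at their own pace and stop on an object; "newtons" is the grip in N (left out, the last holds). Time passes only in rows, so rows that do not move let the fingers close. It gives the time, the measured TCP pose, the force and the opening at its end, in the units of the state.
- r.get_state(): the state, without advancing time (a new reading comes with each control period).
- optics.capture(name): name is "side" or "top" or "wrist"; returns a dict with "image" (480x640x3 uint8, blue, green, red), "depth" (480x640 float32, m along the optical axis (not along the pixel's ray), 0 where there is no reading), "fx", "fy", "cx", "cy" (pixels), "distortion" ([k1, k2, p1, p2, k3] as OpenCV has them; the pictures are not rectified), "R" (3x3) and "t" (3): a world point X has camera coordinates R X + t. Camera axes: x right, y down, z forward; pixel columns grow to the right and rows downward; lengths in m; the calibration is good to about 2 mm. A picture is of the moment at which its call begins.
- r.close_job(): hands the job in, once; it reports no verdict.
The state is a dict: "time_s": time; "joints": joint angles; "qd": joint speeds; "joint_torque": joint torques, N m; "tcp_pos": TCP position; "eef_rot": TCP orientation; "contact_force": force on the tool from outside, world axes, zero at the start; "moment": the same for the moment, N m; "gripper_width": finger opening in m.
Only numpy, scipy, OpenCV 4.12 (cv2) and the standard library are available. Lean on these libraries where they do the work, as an engineer would, in place of code of your own. Each camera call takes 0.05 s, during which the arm holds its last target. There are 200 camera calls.

## Task

Push the board with the lino block all the way in under the press, gently, until it rests against the stop bar at the back. Then wind the handwheel clockwise until you feel the rubber pad just bite on the block, give it two more of the rim's marks, counted past the pointer behind the wheel, and let go. Leave the rest of the table as it is.

Things in the scene. Friction and masses are not known exactly. Their poses are not given: they have to be found in the camera images.
- bed: Lower half of a table-top relief press, fixed: grey iron plate 275 x 220 mm, top 20 mm above the table, with two steel guide rails (12 mm high, 126 mm apart, mouths flared) along x. Origin on the table under the handwheel's axis; x points to the back of the press (away from the robot at yaw 0), y left, z up. The plate reaches from x = -170 to +105 mm.
- press: Upper half of the press, fixed: two steel columns (y = +-92 mm), a grey crosshead on them (top 160 mm above the origin), the handwheel over it, and below it a steel platen with a sprung rubber pad, 16 mm thick, 112 x 112 mm. Origin on the wheel's axis at the foot of the columns, 20 to 25 mm above the table as the day's packing has it; x to the back, z up.
- hub (a point): Centre of the handwheel on its axis, level with the rim's top. A solid dark disc, 140 mm diameter, 16 mm thick, with 12 white marks 30 degrees apart on rim side and top. It stays at its height and drives the platen down 30 mm per turn clockwise (from above) against a steady friction of about 0.55 N m (10 N at the crank handle); it stays where left, also under load.
- handle (a point): Middle of the crank handle on the handwheel: black, upright, 23 mm diameter, 48 mm tall, 56 mm from the wheel's axis. The point lies on the handle's axis, 30 mm above the rim's top, and goes round with the wheel; the grip spins freely on its own pin, so the hand need not turn. Nothing else but the low hub (5 mm) stands above the rim.
- pointer (a point): Tip of the fixed steel pointer behind the wheel's far rim, 73 mm from the axis towards the back of the press; the marks pass it. The bite comes 1.5 to 4.4 rad of turn after the start (it differs from day to day): within a third of a mark the turning moment jumps by about 0.2 N m (3.5 N at the crank handle), then it grows by 0.14 N m (2.5 N) per mark.
- forme: Plywood board 206 x 120 x 8 mm that lies loose on the bed between the rails, carrying a square lino block (88 x 88 mm, its top 28 mm above the board's underside). Origin on the board's underside, 56 mm in front of its back edge (the block's centre); x points to its back edge. About 0.75 kg, it starts drawn out by 45 to 65 mm. Its back edge meets the stop bar when its origin lies under the wheel's axis (x = 0 in the frame of the bed).
- pull (a point): Middle of the upright wooden pull block at the front end of the board: 26 mm wide (across the board), 18 mm along it, rising from the board to 50 mm above the board's underside; this point lies 141 mm in front of the board's origin and 36 mm above its underside.
- stop: Fixed steel stop bar across the back of the bed, 124 mm wide, 14 mm high; origin at the centre of its underside on the bed's top; its front face lies 6 mm in front of that.
- jar_a: Bystander: clear ink jar, 52 mm diameter, 55 mm tall, beside the press. Origin under its centre.
- jar_b: Bystander: amber ink jar, 44 mm diameter, 62 mm tall, beside the press. Origin under its centre.
- brayer: Bystander: ink roller lying beside the press, rubber roller 70 mm long, 32 mm diameter, wooden handle; 140 mm long overall. Origin under the roller.
- gouge: Bystander: lino gouge lying beside the press, 125 mm long, 22 mm thick. Origin under the front end of its handle.
- paper_cup: Bystander: white paper cup, 76 mm rim, 85 mm tall. Origin under its centre.
- spare_block: Bystander: spare wooden block 90 x 70 x 20 mm lying in front of the press. Origin under its centre.
- baren: Bystander: round wooden hand rubber, 94 mm diameter, 40 mm tall with its knob, lying in front of the press. Origin under its centre.

How it is judged:
By the outcome, as a careful person would: the job done as asked, in the order asked, and still so for the second after the job is handed in, with the robot touching nothing.
It also fails if it takes over 69 s, if anything falls off the work surface, if the arm or the gripper's body presses on something with over 40 N, if the wrist force passes 120 N, or if a joint passes its speed limit or range.

## Working session

There is one attempt and no reset: what is moved stays moved. The work goes in short steps, Python scripts to look and compute and a tool call to move; the robot and the scene stay as the last step left them, time stands still between calls to the robot, and variables do not carry over. Pictures are saved under pics/ and viewed, about 8 in all and at most 12, crops included, and the job is handed in when it is done.

Besides the shell and the picture viewer there is one more tool, called after ">>>" by a JSON object that holds its "method" and its "body". step_arm: Moves the arm, as the interface text tells. Its arguments: {"type":"object","properties":{"increments":{"type":"array","items":{"type":"object","properties":{"tx":{"type":"number"},"ty":{"type":"number"},"tz":{"type":"number"},"ax":{"type":"number"},"ay":{"type":"number"},"az":{"type":"number"},"claw":{"type":"number"}}}},"newtons":{"type":"number"}},"required":["increments"]}

```bash
mkdir -p pics
cat > h.py <<'E'
import numpy as np, cv2
from plant import r, optics
def cap(n,f=None):
    c=optics.capture(n)
    if f: cv2.imwrite('pics/'+f,c['image'])
    c['K']=np.array([[c['fx'],0,c['cx']],[0,c['fy'],c['cy']],[0,0,1]]);c['D']=np.array(c['distortion'],float)
    c['R']=np.array(c['R']);c['t']=np.array(c['t']);return c
def ray(c,uv):
    p=cv2.undistortPoints(np.array(uv,float).reshape(-1,1,2),c['K'],c['D']).reshape(-1,2)
    d=np.c_[p,np.ones(len(p))]@c['R'];return -c['R'].T@c['t'],d
def onz(c,uv,z):
    o,d=ray(c,uv);return o+d*((z-o[2])/d[:,2])[:,None]
def cloud(c):
    v,u=np.mgrid[:480,:640];_,d=ray(c,np.c_[u.ravel(),v.ravel()])
    o=-c['R'].T@c['t'];return (o+d*c['depth'].reshape(-1,1)).reshape(480,640,3)
def proj(c,X):
    return cv2.projectPoints(np.array(X,float).reshape(-1,1,3),cv2.Rodrigues(c['R'])[0],c['t'],c['K'],c['D'])[0].reshape(-1,2)
E
python3 - <<'E'
from h import *
print(r.get_state())
a=cap('top','top0.png');b=cap('side','side0.png')
for c in(a,b): print(c['R'],-c['R'].T@c['t'],c['K'],c['D'])
np.save('top0.npy',cloud(a));np.save('side0.npy',cloud(b))
E
```

```text
{'time_s': 0.0, 'joints': array([-5.78651143e+01,  2.05920747e+01,  6.35767239e-01, -1.98143379e-02,
       -7.01345548e+01, -1.65055317e+01]), 'qd': array([ 0.0746384 , -0.05060875, -0.10571873, -0.01654393,  0.06240529,
       -0.07155492]), 'joint_torque': array([-1.63360477e-03, -5.82714951e+01,  2.93061233e+01,  6.99728251e+00,
        6.99762837e-03, -2.05653159e-04]), 'tcp_pos': array([ 0.18170404, -0.64963451,  0.24463153]), 'eef_rot': array([ 1.79907590e+02, -7.95792060e-03, -1.64377388e+02]), 'contact_force': array([ 0.98530938, -0.88539498,  0.00708697]), 'moment': array([-0.02112099, -0.0600127 ,  0.05967905]), 'gripper_width': 0.08741875148630729}
[[ 0.02719493 -0.99962304 -0.00376951]
 [-0.97744038 -0.02580095 -0.20962971]
 [ 0.20945343  0.00938533 -0.97777358]] [0.34021286 0.0934353  1.11125815] [[516.13484646   0.         314.35863897]
 [  0.         516.13484646 235.5935334 ]
 [  0.           0.           1.        ]] [-0.06985764  0.          0.          0.          0.        ]
[[-0.84689332 -0.53126901 -0.02291159]
 [-0.27266105  0.47083184 -0.83903118]
 [ 0.45653877 -0.70432281 -0.54360071]] [0.13526375 0.74513906 0.67099731] [[470.44540848   0.         315.51991203]
 [  0.         470.44540848 239.95051571]
 [  0.           0.           1.        ]] [-0.09689192  0.          0.          0.          0.        ]
```

View pics/top0.png

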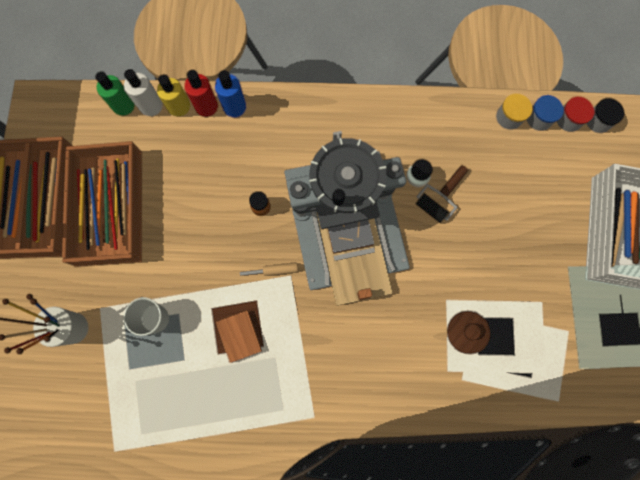

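View pics/side0.png

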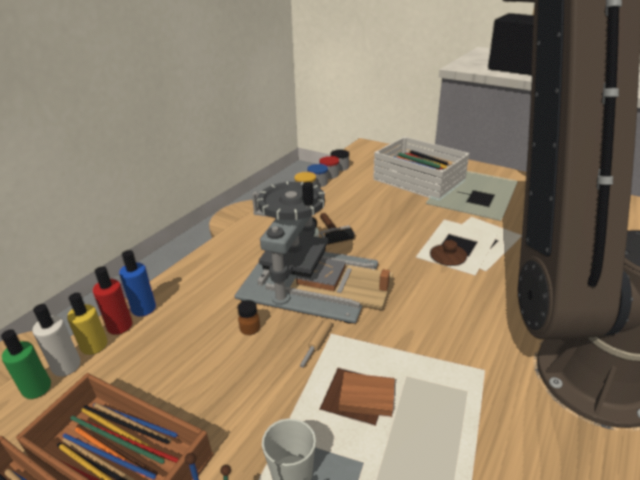

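The top view shows the wheel at about (347,174), the handle top at (338,198), the pointer at (338,137) and the pull block at (364,294). Next I'll measure them.

Run:
```python
from h import *
P=np.load('top0.npy');I=cv2.imread('pics/top0.png')
def z(u,v): return P[v,u].round(4)
for n,(u,v) in dict(hub=(347,174),disc1=(325,180),disc2=(365,160),handle=(338,197),pull=(365,294),board=(350,285),block=(345,237),bedL=(317,278),bedR=(402,258),table=(430,280)).items(): print(n,z(u,v))
# wheel
Z=P[...,2]; roi=np.zeros(Z.shape,bool); roi[120:225,290:400]=1
m=roi&(Z>.18)&(Z<.26); print(np.percentile(Z[m],[5,25,50,75,95]))
zt=np.median(Z[m]); m2=roi&(abs(Z-zt)<.006)
(cx,cy),R=cv2.minEnclosingCircle(P[m2][:,:2].astype(np.float32).reshape(-1,1,2)); print('wheel',cx,cy,R,zt,m2.sum())
h=roi&(Z>zt+.025); print('handle',P[h].mean(0),P[h].max(0),h.sum())
# bed plate
b=(abs(Z-.02)<.004)&(np.mgrid[:480,:640][1]>270)&(np.mgrid[:480,:640][1]<425)&(np.mgrid[:480,:640][0]>150)&(np.mgrid[:480,:640][0]<310)
print('bed',b.sum(),cv2.minAreaRect(P[b][:,:2].astype(np.float32)*1000))
# pull
q=np.zeros(Z.shape,bool);q[280:310,350:380]=1
q&=(Z>.055)&(Z<.09);print('pull',q.sum(),P[q].mean(0),cv2.minAreaRect(P[q][:,:2].astype(np.float32)*1000))
big=cv2.resize(I[115:315,270:430],None,fx=4.5,fy=3*1,interpolation=cv2.INTER_CUBIC)
big=cv2.resize(I[120:310,280:420],(590,800)[::1],interpolation=cv2.INTER_CUBIC)[:600*1] if 0 else cv2.resize(I[120:310,275:425],(474,600),interpolation=cv2.INTER_CUBIC)
S=cv2.imread('pics/side0.png')[170:330,225:400]
cv2.imwrite('pics/crop.png',big)
```

```text
hub [0.6458 0.0461 0.2232]
disc1 [0.6381 0.0854 0.2089]
disc2 [0.6769 0.0128 0.2142]
handle [0.5874 0.0634 0.2732]
pull [ 0.4451 -0.0016  0.0741]
board [0.4676 0.0261 0.0308]
block [0.567  0.039  0.0463]
bedL [0.4816 0.0958 0.0226]
bedR [ 0.5296 -0.0852  0.0211]
table [ 0.4856 -0.148   0.006 ]
[0.18319773 0.21261528 0.21568057 0.2218116  0.22525352]
wheel 0.654725193977356 0.048214465379714966 0.07917102426290512 0.21568057247991623 3027
handle [0.55019738 0.0676469  0.40166576] [0.60183742 0.0934353  1.11125815] 212
bed 3072 ((600.9930419921875, 27.08184814453125), (317.42425537109375, 353.6169738769531), 84.8473129272461)
pull 122 [ 0.44740205 -0.00149449  0.06928633] ((447.7765808105469, -2.06856632232666), (18.029918670654297, 25.794790267944336), 14.397871017456055)
```

View pics/crop.png

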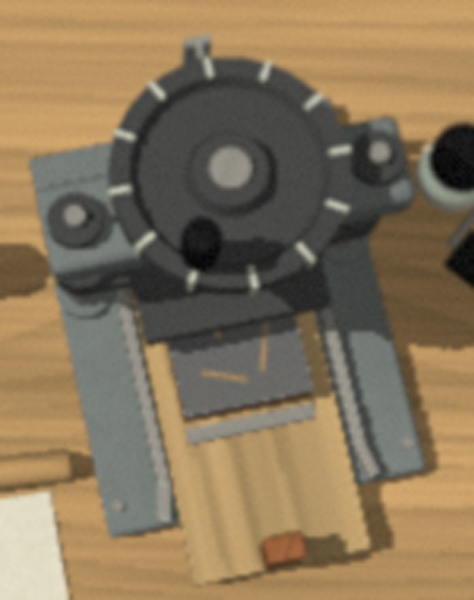

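Run:
```python
from h import *
c=cap('top');s=600/190
f=lambda x,y:(275+x/s,120+y/s)
def o(n,x,y,z): 
    p=onz(c,[f(x,y)],z)[0];print(n,p.round(4));return p
FL=o('FL',110,535,.02);FR=o('FR',432,470,.02);BL=o('BL',32,160,.02)
for A,B,l in((FL,FR,.22),(BL,FL,.275)): d=A-B;print(np.linalg.norm(d),l,np.degrees(np.arctan2(d[1],d[0])))
hub=o('hub',230,166,.219)
for z in(.195,.2): A=o('colL',75,214,z);B=o('colR',380,150,z);d=A-B;print(np.linalg.norm(d),np.degrees(np.arctan2(d[1],d[0]))-90,(A+B)/2)
o('ptr',192,52,.205)
h=o('handle top',202,242,.267)
d=h-hub;print(np.linalg.norm(d[:2]),np.degrees(np.arctan2(d[1],d[0])))
o('pull',284,548,.072)
# wheel dark ellipse from depth: rim
yaw=np.radians(np.degrees(np.arctan2((FL-FR)[1],(FL-FR)[0]))-90)
e=np.array([np.cos(yaw),np.sin(yaw),0]);l=np.array([-e[1],e[0],0]);print('bed origin',(FL+FR)/2+.17*e)
P=cloud(c);Z=P[...,2]
q=np.zeros(Z.shape,bool);q[185:212,325:352]=1
for lo in(.255,.26,.265,.27): m=q&(Z>lo)&(Z<.3);print(lo,m.sum(),P[m].mean(0),np.median(Z[m]))
# handle in side view
c=cap('side');I=c['image'];Q=cloud(c);Z=Q[...,2];m=(Z>.19)&(Z<.3)&(I.max(2)<40);m[:, :290]=0;m[:,330:]=0
v,u=np.nonzero(m);print(u.min(),u.max(),v.min(),v.max(),Q[m].min(0),Q[m].max(0),Q[m].mean(0))
```

```text
FL [0.4572 0.1103 0.02  ]
FR [ 0.5068 -0.1063  0.02  ]
BL [0.72  0.173 0.02 ]
0.22217484423842843 0.22 102.89797266199831
0.27011994846881876 0.275 13.409020443911212
hub [0.6501 0.0444 0.219 ]
colL [0.6264 0.1336 0.195 ]
colR [ 0.6709 -0.0458  0.195 ]
0.1848923480181466 13.928662021881053 [0.64862401 0.0438947  0.195     ]
colL [0.6248 0.1334 0.2   ]
colR [ 0.6691 -0.0451  0.2   ]
0.18388339465240255 13.928662021881038 [0.64694101 0.04416505 0.2       ]
ptr [0.7257 0.0671 0.205 ]
handle top [0.5899 0.0615 0.267 ]
0.0625485678812697 164.06448742608168
pull [ 0.4463 -0.0016  0.072 ]
bed origin [0.64775645 0.03997884 0.02      ]
0.255 146 [0.59129629 0.06257844 0.27006741] 0.2717710480748034
0.26 139 [0.59166083 0.06255973 0.27068878] 0.27183923249111475
0.265 122 [0.59227022 0.06236403 0.2718242 ] 0.2722226026784116
0.27 101 [0.59308539 0.06231188 0.27266639] 0.2724306084804422
303 313 184 204 [0.58109522 0.023989   0.21386874] [0.6061597  0.07681344 0.27200196] [0.58837942 0.06978465 0.25089789]
```

>>> {"method": "step_arm", "body": {"increments": [{"tx": 38,"ty": 44,"az": -2.1,"claw": -1},{"tx": 38,"ty": 44,"claw": -1},{"tx": 38,"ty": 44,"claw": -1},{"tx": 38,"ty": 44,"claw": -1},{"tx": 38,"ty": 44,"claw": -1},{"tx": 38,"ty": 44,"claw": -1},{"tx": 0,"ty": 47,"claw": -1},{"tx": 0,"ty": 47,"claw": -1},{"tx": 0,"ty": 47,"claw": -1},{"tx": 0,"ty": 47,"claw": -1},{"tx": 0,"ty": 47,"claw": -1},{"tx": 0,"ty": 47,"claw": -1}], "newtons": 30}}

```text
$.increments[0]: bad value
```

>>> {"method": "step_arm", "body": {"increments": [{"ty": 47,"claw": -1},{"ty": 47,"claw": -1},{"tz": -40,"claw": -1},{"tz": -40,"claw": -1},{"tz": -40,"claw": -1},{"claw": -1},{"claw": -1}]}}

```text
$.increments[0]: bad value
```

>>> {"method": "step_arm", "body": {"increments": [{"tx": 38,"ty": 44,"tz": 0,"ax": 0,"ay": 0,"az": -2.1,"claw": -1}], "newtons": 30}}

```text
time_s: 0.3
tcp_pos: [0.2122, -0.6142, 0.2442]
eef_rot: [179.9, -0.1, -166.7]
contact_force: [2.0, -0.4, 0.2]
gripper_width: 0.0836
```

>>> {"method": "step_arm", "body": {"increments": [{"tx": 38,"ty": 44,"tz": 0,"ax": 0,"ay": 0,"az": 0,"claw": -1},{"tx": 38,"ty": 44,"tz": 0,"ax": 0,"ay": 0,"az": 0,"claw": -1},{"tx": 38,"ty": 44,"tz": 0,"ax": 0,"ay": 0,"az": 0,"claw": -1},{"tx": 38,"ty": 44,"tz": 0,"ax": 0,"ay": 0,"az": 0,"claw": -1},{"tx": 38,"ty": 44,"tz": 0,"ax": 0,"ay": 0,"az": 0,"claw": -1},{"tx": 0,"ty": 47,"tz": 0,"ax": 0,"ay": 0,"az": 0,"claw": -1},{"tx": 0,"ty": 47,"tz": 0,"ax": 0,"ay": 0,"az": 0,"claw": -1},{"tx": 0,"ty": 47,"tz": 0,"ax": 0,"ay": 0,"az": 0,"claw": -1},{"tx": 0,"ty": 47,"tz": 0,"ax": 0,"ay": 0,"az": 0,"claw": -1},{"tx": 0,"ty": 47,"tz": 0,"ax": 0,"ay": 0,"az": 0,"claw": -1},{"tx": 0,"ty": 47,"tz": 0,"ax": 0,"ay": 0,"az": 0,"claw": -1},{"tx": 0,"ty": 47,"tz": 0,"ax": 0,"ay": 0,"az": 0,"claw": -1}]}}

```text
time_s: 1.5
tcp_pos: [0.3774, -0.0924, 0.2458]
eef_rot: [180.0, 0.1, -166.5]
contact_force: [1.3, 0.8, -0.2]
gripper_width: 0.0002
```

>>> {"method": "step_arm", "body": {"increments": [{"tx": 0,"ty": 46,"tz": 0,"ax": 0,"ay": 0,"az": 0,"claw": -1},{"tx": 0,"ty": 0,"tz": -40,"ax": 0,"ay": 0,"az": 0,"claw": -1},{"tx": 0,"ty": 0,"tz": -40,"ax": 0,"ay": 0,"az": 0,"claw": -1},{"tx": 0,"ty": 0,"tz": 0,"ax": 0,"ay": 0,"az": 0,"claw": -1},{"tx": 0,"ty": 0,"tz": 0,"ax": 0,"ay": 0,"az": 0,"claw": -1}]}}

```text
time_s: 2.0
tcp_pos: [0.378, -0.0483, 0.1662]
eef_rot: [-179.9, -0.1, -166.5]
contact_force: [0.3, 1.4, 0.7]
gripper_width: 0.0004
```

Run:
```python
from h import *
s=r.get_state();print(s['tcp_pos'],s['eef_rot'],s['joints'],s['contact_force'])
cap('top','top1.png')
c=cap('wrist','w1.png');print(c['R'],-c['R'].T@c['t'])
I=np.hstack([cv2.resize(cv2.imread('pics/top1.png')[150:350,270:430],(400,500)),cv2.resize(c['image'],(400,300),).__class__(0) if 0 else cv2.copyMakeBorder(cv2.resize(c['image'],(400,300)),0,200,0,0,cv2.BORDER_CONSTANT)])
cv2.imwrite('pics/v1.png',I)
```

```text
[ 0.37797781 -0.04825592  0.16622658] [-1.79949640e+02 -8.02785835e-02 -1.66450051e+02] [ 2.29862925e+01 -4.25933126e+00 -4.04269723e+01  4.51833629e-02
 -5.39198163e+01 -9.94629454e+01] [0.29097582 1.36591125 0.7202948 ]
[[-2.34371305e-01  9.72147136e-01 -1.91098670e-04]
 [ 9.33469727e-01  2.25101601e-01  2.79219517e-01]
 [ 2.71485471e-01  6.52626579e-02 -9.60227278e-01]] [ 0.30577007 -0.06690209  0.30648763]
```

View pics/v1.png

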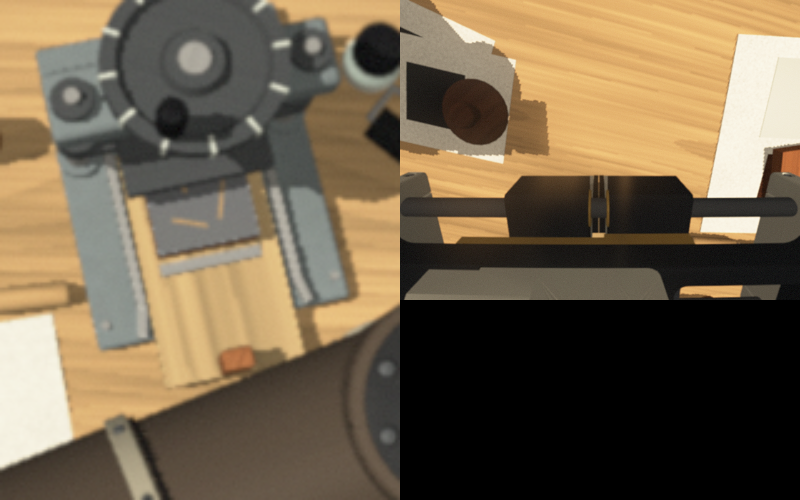

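The top view puts the pull block at crop (237,358), unchanged. The closed fingers are short of it and to its right, so I'll line them up and lower them.

>>> {"method": "step_arm", "body": {"increments": [{"tx": 29,"ty": 37,"tz": 0,"ax": 0,"ay": 0,"az": 0,"claw": -1},{"tx": 0,"ty": 0,"tz": -36,"ax": 0,"ay": 0,"az": 0,"claw": -1},{"tx": 0,"ty": 0,"tz": -36,"ax": 0,"ay": 0,"az": 0,"claw": -1},{"tx": 0,"ty": 0,"tz": -34,"ax": 0,"ay": 0,"az": 0,"claw": -1},{"tx": 0,"ty": 0,"tz": 0,"ax": 0,"ay": 0,"az": 0,"claw": -1},{"tx": 0,"ty": 0,"tz": 0,"ax": 0,"ay": 0,"az": 0,"claw": -1}]}}

```text
time_s: 2.7
tcp_pos: [0.408, -0.011, 0.0609]
eef_rot: [-180.0, 0.0, -166.5]
contact_force: [-0.3, -0.1, 0.0]
gripper_width: 0.0005
```

>>> {"method": "step_arm", "body": {"increments": [{"tx": 9.72,"ty": 2.33,"tz": 0,"ax": 0,"ay": 0,"az": 0,"claw": -1},{"tx": 4.86,"ty": 1.17,"tz": 0,"ax": 0,"ay": 0,"az": 0,"claw": -1},{"tx": 4.86,"ty": 1.17,"tz": 0,"ax": 0,"ay": 0,"az": 0,"claw": -1},{"tx": 4.86,"ty": 1.17,"tz": 0,"ax": 0,"ay": 0,"az": 0,"claw": -1}]}}

```text
time_s: 3.1
tcp_pos: [0.43, -0.0057, 0.0599]
eef_rot: [-180.0, -0.2, -166.5]
contact_force: [-8.5, -1.4, 5.5]
gripper_width: 0.0004
```

>>> {"method": "step_arm", "body": {"increments": [{"tx": 4.86,"ty": 1.17,"tz": 0,"ax": 0,"ay": 0,"az": 0,"claw": -1},{"tx": 4.86,"ty": 1.17,"tz": 0,"ax": 0,"ay": 0,"az": 0,"claw": -1}]}}

```text
time_s: 3.3
tcp_pos: [0.4389, -0.0038, 0.0594]
eef_rot: [-180.0, -0.3, -166.5]
contact_force: [-7.8, -1.9, 5.6]
gripper_width: 0.0003
```

>>> {"method": "step_arm", "body": {"increments": [{"tx": 4.86,"ty": 1.17,"tz": 0,"ax": 0,"ay": 0,"az": 0,"claw": -1},{"tx": 4.86,"ty": 1.17,"tz": 0,"ax": 0,"ay": 0,"az": 0,"claw": -1},{"tx": 4.86,"ty": 1.17,"tz": 0,"ax": 0,"ay": 0,"az": 0,"claw": -1},{"tx": 4.86,"ty": 1.17,"tz": 0,"ax": 0,"ay": 0,"az": 0,"claw": -1}]}}

```text
time_s: 3.7
tcp_pos: [0.4583, 0.0009, 0.0594]
eef_rot: [-180.0, -0.3, -166.5]
contact_force: [-7.2, -1.6, 5.8]
gripper_width: 0.0004
```

>>> {"method": "step_arm", "body": {"increments": [{"tx": 4.86,"ty": 1.17,"tz": 0,"ax": 0,"ay": 0,"az": 0,"claw": -1},{"tx": 4.86,"ty": 1.17,"tz": 0,"ax": 0,"ay": 0,"az": 0,"claw": -1},{"tx": 2.92,"ty": 0.7,"tz": 0,"ax": 0,"ay": 0,"az": 0,"claw": -1},{"tx": 2.92,"ty": 0.7,"tz": 0,"ax": 0,"ay": 0,"az": 0,"claw": -1}]}}

```text
time_s: 4.1
tcp_pos: [0.4738, 0.0046, 0.0594]
eef_rot: [-180.0, -0.3, -166.5]
contact_force: [-7.7, -1.7, 7.1]
gripper_width: 0.0008
```

>>> {"method": "step_arm", "body": {"increments": [{"tx": 1.94,"ty": 0.47,"tz": 0,"ax": 0,"ay": 0,"az": 0,"claw": -1},{"tx": 1.94,"ty": 0.47,"tz": 0,"ax": 0,"ay": 0,"az": 0,"claw": -1}]}}

```text
time_s: 4.3
tcp_pos: [0.4777, 0.0056, 0.0594]
eef_rot: [-180.0, -0.3, -166.5]
contact_force: [-6.7, -2.1, 5.6]
gripper_width: 0.0002
```

>>> {"method": "step_arm", "body": {"increments": [{"tx": 1.94,"ty": 0.47,"tz": 0,"ax": 0,"ay": 0,"az": 0,"claw": -1},{"tx": 1.94,"ty": 0.47,"tz": 0,"ax": 0,"ay": 0,"az": 0,"claw": -1},{"tx": 1.94,"ty": 0.47,"tz": 0,"ax": 0,"ay": 0,"az": 0,"claw": -1}]}}

```text
time_s: 4.6
tcp_pos: [0.4836, 0.007, 0.0594]
eef_rot: [-180.0, -0.3, -166.5]
contact_force: [-7.5, -2.3, 5.0]
gripper_width: 0.0001
```

>>> {"method": "step_arm", "body": {"increments": [{"tx": 1.46,"ty": 0.35,"tz": 0,"ax": 0,"ay": 0,"az": 0,"claw": -1},{"tx": 1.46,"ty": 0.35,"tz": 0,"ax": 0,"ay": 0,"az": 0,"claw": -1}]}}

```text
time_s: 4.8
tcp_pos: [0.4864, 0.0077, 0.0594]
eef_rot: [-180.0, -0.3, -166.5]
contact_force: [-7.1, -1.9, 3.7]
gripper_width: 0.0006
```

>>> {"method": "step_arm", "body": {"increments": [{"tx": 1.46,"ty": 0.35,"tz": 0,"ax": 0,"ay": 0,"az": 0,"claw": -1}]}}

```text
time_s: 4.9
tcp_pos: [0.4879, 0.008, 0.0594]
eef_rot: [-180.0, -0.3, -166.5]
contact_force: [-7.4, -1.2, 5.0]
gripper_width: 0.0003
```

>>> {"method": "step_arm", "body": {"increments": [{"tx": 1.46,"ty": 0.35,"tz": 0,"ax": 0,"ay": 0,"az": 0,"claw": -1}]}}

```text
time_s: 5.0
tcp_pos: [0.4894, 0.0084, 0.0594]
eef_rot: [-180.0, -0.2, -166.5]
contact_force: [-6.8, -1.8, 4.8]
gripper_width: 0.0003
```

>>> {"method": "step_arm", "body": {"increments": [{"tx": 0.97,"ty": 0.23,"tz": 0,"ax": 0,"ay": 0,"az": 0,"claw": -1}]}}

```text
time_s: 5.1
tcp_pos: [0.49, 0.0085, 0.0593]
eef_rot: [-180.0, -0.3, -166.5]
contact_force: [-10.1, -1.9, 7.1]
gripper_width: 0.0003
```

>>> {"method": "step_arm", "body": {"increments": [{"tx": 0.97,"ty": 0.23,"tz": 0,"ax": 0,"ay": 0,"az": 0,"claw": -1}]}}

```text
time_s: 5.2
tcp_pos: [0.49, 0.0085, 0.0591]
eef_rot: [-180.0, -0.4, -166.5]
contact_force: [-12.1, -1.2, 8.7]
gripper_width: 0.0003
```

>>> {"method": "step_arm", "body": {"increments": [{"tx": 0.97,"ty": 0.23,"tz": 0,"ax": 0,"ay": 0,"az": 0,"claw": -1}]}}

```text
time_s: 5.3
tcp_pos: [0.4901, 0.0084, 0.0589]
eef_rot: [-180.0, -0.5, -166.6]
contact_force: [-15.5, -1.2, 11.0]
gripper_width: 0.0008
```

>>> {"method": "step_arm", "body": {"increments": [{"tx": 0.97,"ty": 0.23,"tz": 0,"ax": 0,"ay": 0,"az": 0,"claw": -1}]}}

```text
time_s: 5.4
tcp_pos: [0.4901, 0.0083, 0.0587]
eef_rot: [-180.0, -0.6, -166.6]
contact_force: [-17.3, -1.2, 12.6]
gripper_width: 0.0005
```

The arm stalled at x=0.490 and the force climbed from 7 to 17 N, so the board is against the stop. Backing off, going up, and looking at the wheel from near.

>>> {"method": "step_arm", "body": {"increments": [{"tx": -15,"ty": -3.5,"tz": 0,"ax": 0,"ay": 0,"az": 0,"claw": -1},{"tx": -25,"ty": -6,"tz": 0,"ax": 0,"ay": 0,"az": 0,"claw": -1},{"tx": 0,"ty": 0,"tz": 45,"ax": 0,"ay": 0,"az": 0,"claw": -1},{"tx": 0,"ty": 0,"tz": 45,"ax": 0,"ay": 0,"az": 0,"claw": -1},{"tx": 0,"ty": 0,"tz": 45,"ax": 0,"ay": 0,"az": 0,"claw": 1},{"tx": 0,"ty": 0,"tz": 45,"ax": 0,"ay": 0,"az": 0,"claw": 1},{"tx": 0,"ty": 0,"tz": 45,"ax": 0,"ay": 0,"az": 0,"claw": 1},{"tx": 0,"ty": 0,"tz": 45,"ax": 0,"ay": 0,"az": 0,"claw": 1},{"tx": 0,"ty": 0,"tz": 40,"ax": 0,"ay": 0,"az": 0,"claw": 1},{"tx": 40,"ty": 16,"tz": 0,"ax": 0,"ay": 0,"az": 0,"claw": 1},{"tx": 40,"ty": 15,"tz": 0,"ax": 0,"ay": 0,"az": 0,"claw": 1}]}}

```text
time_s: 6.5
tcp_pos: [0.5366, 0.0322, 0.3731]
eef_rot: [179.9, 0.4, -166.5]
contact_force: [0.9, 1.2, 0.2]
gripper_width: 0.0509
```

>>> {"method": "step_arm", "body": {"increments": [{"tx": 0,"ty": 0,"tz": 0,"ax": 0,"ay": 0,"az": 0,"claw": 1},{"tx": 0,"ty": 0,"tz": 0,"ax": 0,"ay": 0,"az": 0,"claw": 1}]}}

```text
time_s: 6.7
tcp_pos: [0.5359, 0.032, 0.3688]
eef_rot: [-180.0, -0.1, -166.5]
contact_force: [-1.4, -0.7, -0.3]
gripper_width: 0.0671
```

Run:
```python
from h import *
s=r.get_state();print(s['time_s'],s['tcp_pos'],s['eef_rot'],s['contact_force'])
c=cap('wrist','w2.png');np.save('w2.npy',cloud(c));np.savez('w2.npz',**{k:c[k] for k in('R','t','K','D','depth')})
print(-c['R'].T@c['t'])
print(proj(c,[[.6495,.0435,.219],[.593,.0615,.268]]))
```

```text
6.7 [0.53588161 0.03203371 0.36880258] [-1.79989243e+02 -1.08877420e-01 -1.66473317e+02] [-1.40390433 -0.71171994 -0.33946591]
[0.46321332 0.01329801 0.50842484]
[[302.83047516 346.15324772]
 [338.42389131 325.28181868]]
```

View pics/w2.png

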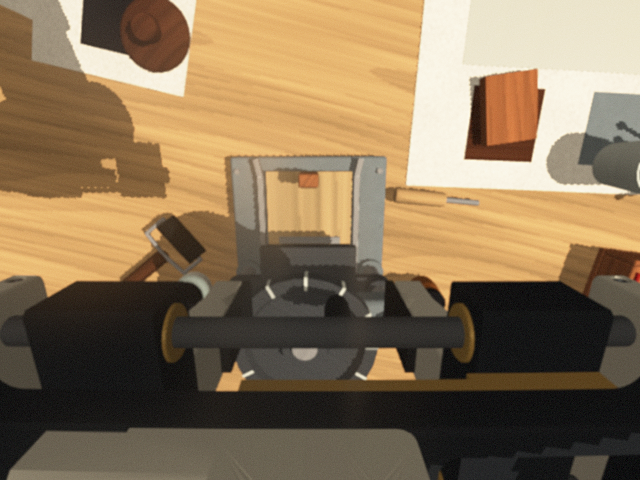

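The bar between the jaws hides the handle (near (338,308)); the hub is at (304,350). Moving on by 60 mm clears the view.

>>> {"method": "step_arm", "body": {"increments": [{"tx": 30,"ty": 8,"tz": 0,"ax": 0,"ay": 0,"az": 0,"claw": 1},{"tx": 35,"ty": 8,"tz": 0,"ax": 0,"ay": 0,"az": 0,"claw": 1},{"tx": 0,"ty": 0,"tz": 0,"ax": 0,"ay": 0,"az": 0,"claw": 1},{"tx": 0,"ty": 0,"tz": 0,"ax": 0,"ay": 0,"az": 0,"claw": 1}]}}

```text
time_s: 7.15
tcp_pos: [0.6001, 0.0475, 0.3694]
eef_rot: [-180.0, -0.0, -166.5]
contact_force: [-0.1, 0.4, 0.4]
gripper_width: 0.0878
```

Run:
```python
from h import *
s=r.get_state();print(s['time_s'],s['tcp_pos'],s['eef_rot'],s['contact_force'])
c=cap('wrist','w3.png');np.save('w3.npy',cloud(c));np.savez('w3.npz',**{k:c[k] for k in('R','t','K','D','depth')})
pr=proj(c,[[.6495,.0435,.219],[.593,.0615,.268]]);print(pr)
cv2.imwrite('pics/w3c.png',cv2.resize(c['image'][120:360,160:480],(800,600),interpolation=cv2.INTER_CUBIC))
```

```text
7.15 [0.60009355 0.04752816 0.36944813] [-1.79992919e+02 -3.73945208e-02 -1.66486706e+02] [-0.05579112  0.42202603  0.38340563]
[[301.90147319 282.49304134]
 [339.8263111  244.63985202]]
```

View pics/w3c.png

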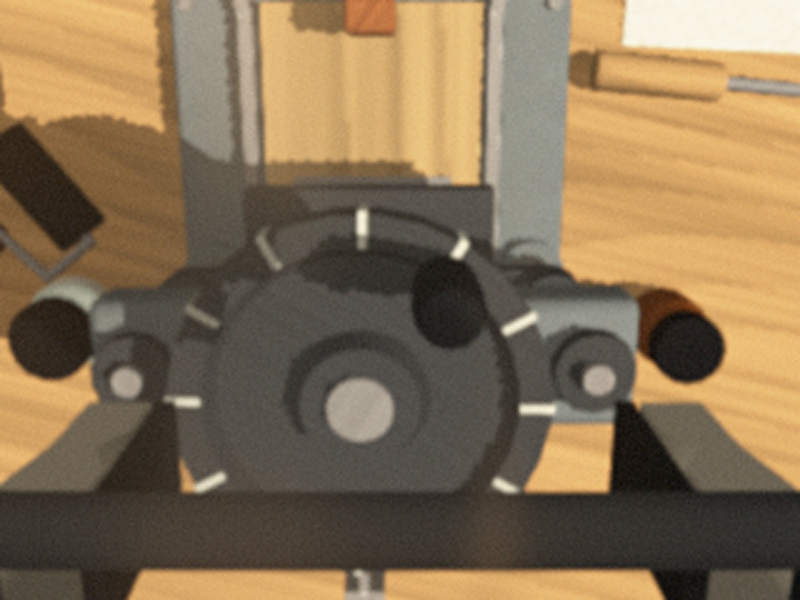

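Run:
```python
from h import *
from scipy.optimize import least_squares
c=dict(np.load('w3.npz'));P=np.load('w3.npy');Z=P[...,2]
f=lambda p:np.array(p,float)/2.5+[160,120]
M=f([(361,228),(268,249),(203,316),(187,402),(210,483),(459,245),(520,323),(537,409),(506,487)])
for z in(.208,.211,.214,.217,.22):
    X=onz(c,M,z)[:,:2];s=least_squares(lambda q:np.hypot(*(X-q[:2]).T)-q[2],[.65,.044,.065])
    hub=s.x[:2];a=np.degrees(np.arctan2(*(X-hub).T[::-1]))
    print(z,s.x.round(4),'rms',np.sqrt(np.mean(s.fun**2)).round(5),'marks mod30',((a+15)%30-15).round(1))
print('hub cap',onz(c,f([(360,409)]),.219),onz(c,f([(360,409)]),.224))
for z in(.262,.265,.268,.271):
    h=onz(c,f([(449,312)]),z)[0];print('handle',z,h.round(4),'r',np.hypot(*(h[:2]-hub)).round(4))
print('handle depth z',np.median(Z[243:249,337:343]),'disc z',np.median(Z[270:276,270:280]),'hub z',np.median(Z[281:286,301:307]),'table',np.median(Z[150:160,410:430]))
a=onz(c,f([(370,15)]),.07)[0];print('pull',a)
p=onz(c,f([(365,585)]),.205)[0];print('ptr',p)
```

```text
0.208 [0.6513 0.0459 0.0674] rms 0.0012 marks mod30 [13.  12.9 13.5 14.1 13.8 12.8 11.1 10.5 10.6]
0.211 [0.65   0.0458 0.0667] rms 0.00119 marks mod30 [13.  12.9 13.5 14.1 13.8 12.8 11.1 10.5 10.6]
0.214 [0.6488 0.0456 0.066 ] rms 0.00118 marks mod30 [13.  12.9 13.5 14.1 13.8 12.8 11.1 10.5 10.6]
0.217 [0.6476 0.0454 0.0654] rms 0.00117 marks mod30 [13.  12.9 13.5 14.1 13.8 12.8 11.1 10.5 10.6]
0.22 [0.6463 0.0453 0.0647] rms 0.00115 marks mod30 [13.  12.9 13.5 14.1 13.8 12.8 11.1 10.5 10.6]
hub cap [[0.65011645 0.0456123  0.219     ]] [[0.64799748 0.04532197 0.224     ]]
handle 0.262 [0.5948 0.0622 0.262 ] r 0.0542
handle 0.265 [0.594  0.0618 0.265 ] r 0.0549
handle 0.268 [0.5932 0.0614 0.268 ] r 0.0556
handle 0.271 [0.5923 0.061  0.271 ] r 0.0562
handle depth z 0.273511022236574 disc z 0.21436033912412755 hub z 0.22732946121152553 table 0.020139771682058438
pull [0.5098168  0.01261518 0.07      ]
ptr [0.73165084 0.0658272  0.205     ]
```

The crop agrees: handle top at (449,313), hub at (360,409), marks centred on (0.649, 0.0455). Now grasping the handle.

>>> {"method": "step_arm", "body": {"increments": [{"tx": -5.6,"ty": 13.5,"tz": 0,"ax": 0,"ay": 0,"az": 0,"claw": 1},{"tx": 0,"ty": 0,"tz": -30,"ax": 0,"ay": 0,"az": 0,"claw": 1},{"tx": 0,"ty": 0,"tz": -30,"ax": 0,"ay": 0,"az": 0,"claw": 1},{"tx": 0,"ty": 0,"tz": -30,"ax": 0,"ay": 0,"az": 0,"claw": 1},{"tx": 0,"ty": 0,"tz": -22,"ax": 0,"ay": 0,"az": 0,"claw": 1},{"tx": 0,"ty": 0,"tz": -10,"ax": 0,"ay": 0,"az": 0,"claw": 1},{"tx": 0,"ty": 0,"tz": 0,"ax": 0,"ay": 0,"az": 0,"claw": 1}]}}

```text
time_s: 7.9
tcp_pos: [0.5937, 0.0614, 0.2473]
eef_rot: [-180.0, -0.1, -166.4]
contact_force: [0.1, 1.2, 1.0]
gripper_width: 0.0874
```

>>> {"method": "step_arm", "body": {"increments": [{"tx": 0,"ty": 0,"tz": 0,"ax": 0,"ay": 0,"az": 0,"claw": -1},{"tx": 0,"ty": 0,"tz": 0,"ax": 0,"ay": 0,"az": 0,"claw": -1},{"tx": 0,"ty": 0,"tz": 0,"ax": 0,"ay": 0,"az": 0,"claw": -1},{"tx": 0,"ty": 0,"tz": 0,"ax": 0,"ay": 0,"az": 0,"claw": -1},{"tx": 0,"ty": 0,"tz": 0,"ax": 0,"ay": 0,"az": 0,"claw": -1}], "newtons": 45}}

```text
time_s: 8.4
tcp_pos: [0.5949, 0.0613, 0.2479]
eef_rot: [180.0, 0.0, -166.5]
contact_force: [0.0, -0.2, -0.3]
gripper_width: 0.0532
```

Run:
```python
import numpy as np
H=np.array([649,45.5]);R=56
def p(a): a=np.radians(a);return H+R*np.array([np.cos(a),np.sin(a)])
a=163.9
for k in range(64):
    d=p(a-5*(k+1))-p(a-5*k); print(k,f"{a-5*(k+1):.1f}",d.round(2))
```

```text
0 158.9 [1.56 4.63]
1 153.9 [1.96 4.48]
2 148.9 [2.34 4.29]
3 143.9 [2.7  4.07]
4 138.9 [3.05 3.82]
5 133.9 [3.37 3.54]
6 128.9 [3.66 3.23]
7 123.9 [3.93 2.9 ]
8 118.9 [4.17 2.55]
9 113.9 [4.38 2.17]
10 108.9 [4.55 1.78]
11 103.9 [4.69 1.38]
12 98.9 [4.79 0.97]
13 93.9 [4.85 0.54]
14 88.9 [4.88 0.12]
15 83.9 [ 4.88 -0.31]
16 78.9 [ 4.83 -0.73]
17 73.9 [ 4.75 -1.15]
18 68.9 [ 4.63 -1.56]
19 63.9 [ 4.48 -1.96]
20 58.9 [ 4.29 -2.34]
21 53.9 [ 4.07 -2.7 ]
22 48.9 [ 3.82 -3.05]
23 43.9 [ 3.54 -3.37]
24 38.9 [ 3.23 -3.66]
25 33.9 [ 2.9  -3.93]
26 28.9 [ 2.55 -4.17]
27 23.9 [ 2.17 -4.38]
28 18.9 [ 1.78 -4.55]
29 13.9 [ 1.38 -4.69]
30 8.9 [ 0.97 -4.79]
31 3.9 [ 0.54 -4.85]
32 -1.1 [ 0.12 -4.88]
33 -6.1 [-0.31 -4.88]
34 -11.1 [-0.73 -4.83]
35 -16.1 [-1.15 -4.75]
36 -21.1 [-1.56 -4.63]
37 -26.1 [-1.96 -4.48]
38 -31.1 [-2.34 -4.29]
39 -36.1 [-2.7  -4.07]
40 -41.1 [-3.05 -3.82]
41 -46.1 [-3.37 -3.54]
42 -51.1 [-3.66 -3.23]
43 -56.1 [-3.93 -2.9 ]
44 -61.1 [-4.17 -2.55]
45 -66.1 [-4.38 -2.17]
46 -71.1 [-4.55 -1.78]
47 -76.1 [-4.69 -1.38]
48 -81.1 [-4.79 -0.97]
49 -86.1 [-4.85 -0.54]
50 -91.1 [-4.88 -0.12]
51 -96.1 [-4.88  0.31]
52 -101.1 [-4.83  0.73]
53 -106.1 [-4.75  1.15]
54 -111.1 [-4.63  1.56]
55 -116.1 [-4.48  1.96]
56 -121.1 [-4.29  2.34]
57 -126.1 [-4.07  2.7 ]
58 -131.1 [-3.82  3.05]
59 -136.1 [-3.54  3.37]
60 -141.1 [-3.23  3.66]
61 -146.1 [-2.9   3.93]
62 -151.1 [-2.55  4.17]
63 -156.1 [-2.17  4.38]
```

>>> {"method": "step_arm", "body": {"increments": [{"tx": 0,"ty": 0,"tz": 0,"ax": 0,"ay": 0,"az": 0,"claw": -1},{"tx": 0,"ty": 0,"tz": 0,"ax": 0,"ay": 0,"az": 0,"claw": -1},{"tx": 0,"ty": 0,"tz": 0,"ax": 0,"ay": 0,"az": 0,"claw": -1},{"tx": 0,"ty": 0,"tz": 0,"ax": 0,"ay": 0,"az": 0,"claw": -1},{"tx": 0,"ty": 0,"tz": 0,"ax": 0,"ay": 0,"az": 0,"claw": -1},{"tx": 0,"ty": 0,"tz": 0,"ax": 0,"ay": 0,"az": 0,"claw": -1}]}}

```text
time_s: 9.0
tcp_pos: [0.5947, 0.0626, 0.2475]
eef_rot: [179.9, 0.0, -166.4]
contact_force: [-2.0, 6.9, 0.6]
gripper_width: 0.0214
```

>>> {"method": "step_arm", "body": {"increments": [{"tx": 1.56,"ty": 4.63,"tz": 0,"ax": 0,"ay": 0,"az": 0,"claw": -1},{"tx": 1.96,"ty": 4.48,"tz": 0,"ax": 0,"ay": 0,"az": 0,"claw": -1},{"tx": 2.34,"ty": 4.29,"tz": 0,"ax": 0,"ay": 0,"az": 0,"claw": -1}]}}

```text
time_s: 9.3
tcp_pos: [0.5988, 0.0725, 0.2475]
eef_rot: [-179.8, -0.3, -166.5]
contact_force: [-6.5, -7.6, 4.3]
gripper_width: 0.0216
```

>>> {"method": "step_arm", "body": {"increments": [{"tx": 2.7,"ty": 4.07,"tz": 0,"ax": 0,"ay": 0,"az": 0,"claw": -1},{"tx": 3.05,"ty": 3.82,"tz": 0,"ax": 0,"ay": 0,"az": 0,"claw": -1},{"tx": 3.37,"ty": 3.54,"tz": 0,"ax": 0,"ay": 0,"az": 0,"claw": -1}]}}

```text
time_s: 9.6
tcp_pos: [0.6074, 0.0844, 0.2475]
eef_rot: [-179.9, -0.3, -166.5]
contact_force: [-9.2, -4.7, 5.1]
gripper_width: 0.0218
```

>>> {"method": "step_arm", "body": {"increments": [{"tx": 3.66,"ty": 3.23,"tz": 0,"ax": 0,"ay": 0,"az": 0,"claw": -1},{"tx": 3.93,"ty": 2.9,"tz": 0,"ax": 0,"ay": 0,"az": 0,"claw": -1}]}}

```text
time_s: 9.8
tcp_pos: [0.6149, 0.0911, 0.2475]
eef_rot: [-179.9, -0.3, -166.5]
contact_force: [-10.3, -2.2, 5.9]
gripper_width: 0.0214
```

>>> {"method": "step_arm", "body": {"increments": [{"tx": 4.17,"ty": 2.55,"tz": 0,"ax": 0,"ay": 0,"az": 0,"claw": -1},{"tx": 4.38,"ty": 2.17,"tz": 0,"ax": 0,"ay": 0,"az": 0,"claw": -1}]}}

```text
time_s: 10.0
tcp_pos: [0.6235, 0.0963, 0.2475]
eef_rot: [-180.0, -0.3, -166.5]
contact_force: [-10.7, -0.4, 5.9]
gripper_width: 0.0214
```

>>> {"method": "step_arm", "body": {"increments": [{"tx": 4.55,"ty": 1.78,"tz": 0,"ax": 0,"ay": 0,"az": 0,"claw": -1},{"tx": 4.69,"ty": 1.38,"tz": 0,"ax": 0,"ay": 0,"az": 0,"claw": -1}]}}

```text
time_s: 10.2
tcp_pos: [0.633, 0.0998, 0.2475]
eef_rot: [180.0, -0.3, -166.5]
contact_force: [-10.0, 1.3, 6.3]
gripper_width: 0.0213
```

>>> {"method": "step_arm", "body": {"increments": [{"tx": 4.79,"ty": 0.97,"tz": 0,"ax": 0,"ay": 0,"az": 0,"claw": -1},{"tx": 4.85,"ty": 0.54,"tz": 0,"ax": 0,"ay": 0,"az": 0,"claw": -1}]}}

```text
time_s: 10.4
tcp_pos: [0.6428, 0.1017, 0.2475]
eef_rot: [180.0, -0.2, -166.5]
contact_force: [-10.8, 2.3, 5.5]
gripper_width: 0.0216
```

>>> {"method": "step_arm", "body": {"increments": [{"tx": 4.88,"ty": 0.12,"tz": 0,"ax": 0,"ay": 0,"az": 0,"claw": -1},{"tx": 4.88,"ty": -0.31,"tz": 0,"ax": 0,"ay": 0,"az": 0,"claw": -1}]}}

```text
time_s: 10.6
tcp_pos: [0.6527, 0.1018, 0.2475]
eef_rot: [180.0, -0.2, -166.5]
contact_force: [-9.5, 3.0, 5.8]
gripper_width: 0.0216
```

>>> {"method": "step_arm", "body": {"increments": [{"tx": 4.83,"ty": -0.73,"tz": 0,"ax": 0,"ay": 0,"az": 0,"claw": -1}]}}

```text
time_s: 10.7
tcp_pos: [0.6576, 0.1011, 0.2475]
eef_rot: [179.9, -0.2, -166.5]
contact_force: [-9.2, 2.9, 5.3]
gripper_width: 0.0212
```

>>> {"method": "step_arm", "body": {"increments": [{"tx": 4.75,"ty": -1.15,"tz": 0,"ax": 0,"ay": 0,"az": 0,"claw": -1}]}}

```text
time_s: 10.8
tcp_pos: [0.6624, 0.1001, 0.2475]
eef_rot: [179.9, -0.2, -166.5]
contact_force: [-9.6, 2.9, 5.5]
gripper_width: 0.022
```

>>> {"method": "step_arm", "body": {"increments": [{"tx": 4.63,"ty": -1.56,"tz": 0,"ax": 0,"ay": 0,"az": 0,"claw": -1}]}}

```text
time_s: 10.9
tcp_pos: [0.6671, 0.0986, 0.2475]
eef_rot: [179.9, -0.2, -166.4]
contact_force: [-8.8, 3.6, 5.9]
gripper_width: 0.0214
```

>>> {"method": "step_arm", "body": {"increments": [{"tx": 4.48,"ty": -1.96,"tz": 0,"ax": 0,"ay": 0,"az": 0,"claw": -1}]}}

```text
time_s: 11.0
tcp_pos: [0.6717, 0.0968, 0.2475]
eef_rot: [179.9, -0.2, -166.4]
contact_force: [-8.7, 3.9, 4.9]
gripper_width: 0.0215
```

```bash
cat > an.py <<'E'
import numpy as np
from scipy.optimize import least_squares
L=np.array([l.split() for l in open('log.txt') if l.strip()],float)
X=L[:,:2]*1000
s=least_squares(lambda q:np.hypot(*(X-q[:2]).T)-q[2],[649,45,56]);print('centre',s.x.round(2),'rms',np.sqrt(np.mean(s.fun**2)).round(3))
H=s.x[:2];a=np.arctan2(*(X-H).T[::-1]);e=np.c_[np.cos(a),np.sin(a)];tcw=np.c_[np.sin(a),-np.cos(a)]
th=np.degrees(np.unwrap(a))
for A,t,rr in zip(th,-(L[:,2:4]*tcw).sum(1),(L[:,2:4]*e).sum(1)): print(f"ang {A:7.1f}  turned {th[0]-A:6.1f}  Ft {t:5.1f}  Fr {rr:5.1f}")
E
cat > log.txt <<'E'
.5947 .0626 0 0
.5988 .0725 -6.5 -7.6
.6074 .0844 -9.2 -4.7
.6149 .0911 -10.3 -2.2
.6235 .0963 -10.7 -.4
.633 .0998 -10 1.3
.6428 .1017 -10.8 2.3
.6527 .1018 -9.5 3.0
.6576 .1011 -9.2 2.9
.6624 .1001 -9.6 2.9
.6671 .0986 -8.8 3.6
.6717 .0968 -8.7 3.9
E
python3 an.py
```

```text
centre [648.1   46.    55.95] rms 0.039
ang   162.7  turned    0.0  Ft  -0.0  Fr   0.0
ang   151.7  turned   11.0  Ft   9.8  Fr   2.1
ang   136.7  turned   26.1  Ft   9.7  Fr   3.5
ang   126.4  turned   36.4  Ft   9.6  Fr   4.3
ang   116.1  turned   46.7  Ft   9.8  Fr   4.3
ang   105.7  turned   57.1  Ft   9.3  Fr   4.0
ang    95.4  turned   67.3  Ft  10.5  Fr   3.3
ang    85.3  turned   77.4  Ft   9.7  Fr   2.2
ang    80.2  turned   82.5  Ft   9.6  Fr   1.3
ang    75.2  turned   87.5  Ft  10.0  Fr   0.4
ang    70.1  turned   92.6  Ft   9.5  Fr   0.4
ang    65.1  turned   97.7  Ft   9.5  Fr  -0.1
```

Clean baseline: 9.7 N tangential, with the circle fitting to 0.04 mm. Continuing in single 5° rows.

>>> {"method": "step_arm", "body": {"increments": [{"tx": 4.29,"ty": -2.34,"tz": 0,"ax": 0,"ay": 0,"az": 0,"claw": -1}]}}

```text
time_s: 11.1
tcp_pos: [0.676, 0.0946, 0.2475]
eef_rot: [179.9, -0.2, -166.4]
contact_force: [-8.1, 4.3, 5.0]
gripper_width: 0.0217
```

>>> {"method": "step_arm", "body": {"increments": [{"tx": 4.07,"ty": -2.7,"tz": 0,"ax": 0,"ay": 0,"az": 0,"claw": -1}]}}

```text
time_s: 11.2
tcp_pos: [0.6801, 0.0919, 0.2475]
eef_rot: [179.9, -0.2, -166.4]
contact_force: [-8.4, 5.3, 5.7]
gripper_width: 0.0216
```

>>> {"method": "step_arm", "body": {"increments": [{"tx": 3.82,"ty": -3.05,"tz": 0,"ax": 0,"ay": 0,"az": 0,"claw": -1}]}}

```text
time_s: 11.3
tcp_pos: [0.684, 0.089, 0.2475]
eef_rot: [179.9, -0.1, -166.4]
contact_force: [-8.1, 5.8, 5.3]
gripper_width: 0.0217
```

>>> {"method": "step_arm", "body": {"increments": [{"tx": 3.54,"ty": -3.37,"tz": 0,"ax": 0,"ay": 0,"az": 0,"claw": -1}]}}

```text
time_s: 11.4
tcp_pos: [0.6876, 0.0858, 0.2475]
eef_rot: [179.9, -0.1, -166.4]
contact_force: [-7.8, 5.8, 5.2]
gripper_width: 0.0216
```

>>> {"method": "step_arm", "body": {"increments": [{"tx": 3.23,"ty": -3.66,"tz": 0,"ax": 0,"ay": 0,"az": 0,"claw": -1}]}}

```text
time_s: 11.5
tcp_pos: [0.6909, 0.0822, 0.2475]
eef_rot: [179.9, -0.1, -166.4]
contact_force: [-9.1, 5.5, 4.2]
gripper_width: 0.0216
```

>>> {"method": "step_arm", "body": {"increments": [{"tx": 2.9,"ty": -3.93,"tz": 0,"ax": 0,"ay": 0,"az": 0,"claw": -1}]}}

```text
time_s: 11.6
tcp_pos: [0.6938, 0.0784, 0.2475]
eef_rot: [179.9, -0.1, -166.4]
contact_force: [-7.6, 6.9, 4.3]
gripper_width: 0.0213
```

>>> {"method": "step_arm", "body": {"increments": [{"tx": 2.55,"ty": -4.17,"tz": 0,"ax": 0,"ay": 0,"az": 0,"claw": -1}]}}

```text
time_s: 11.7
tcp_pos: [0.6965, 0.0743, 0.2475]
eef_rot: [179.9, -0.1, -166.4]
contact_force: [-7.4, 6.6, 4.9]
gripper_width: 0.0214
```

>>> {"method": "step_arm", "body": {"increments": [{"tx": 2.17,"ty": -4.38,"tz": 0,"ax": 0,"ay": 0,"az": 0,"claw": -1}]}}

```text
time_s: 11.8
tcp_pos: [0.6987, 0.0701, 0.2475]
eef_rot: [179.9, -0.1, -166.4]
contact_force: [-7.3, 7.0, 4.5]
gripper_width: 0.0218
```

>>> {"method": "step_arm", "body": {"increments": [{"tx": 1.78,"ty": -4.55,"tz": 0,"ax": 0,"ay": 0,"az": 0,"claw": -1}]}}

```text
time_s: 11.9
tcp_pos: [0.7006, 0.0656, 0.2475]
eef_rot: [179.9, -0.1, -166.4]
contact_force: [-5.7, 7.4, 4.2]
gripper_width: 0.0217
```

>>> {"method": "step_arm", "body": {"increments": [{"tx": 1.38,"ty": -4.69,"tz": 0,"ax": 0,"ay": 0,"az": 0,"claw": -1}]}}

```text
time_s: 12.0
tcp_pos: [0.7021, 0.0611, 0.2475]
eef_rot: [179.9, -0.1, -166.4]
contact_force: [-7.0, 8.7, 5.1]
gripper_width: 0.0217
```

>>> {"method": "step_arm", "body": {"increments": [{"tx": 0.97,"ty": -4.79,"tz": 0,"ax": 0,"ay": 0,"az": 0,"claw": -1}]}}

```text
time_s: 12.1
tcp_pos: [0.7032, 0.0565, 0.2475]
eef_rot: [179.9, -0.0, -166.4]
contact_force: [-4.8, 8.9, 3.3]
gripper_width: 0.0217
```

>>> {"method": "step_arm", "body": {"increments": [{"tx": 0.54,"ty": -4.85,"tz": 0,"ax": 0,"ay": 0,"az": 0,"claw": -1}]}}

```text
time_s: 12.2
tcp_pos: [0.7039, 0.0517, 0.2475]
eef_rot: [179.8, -0.0, -166.4]
contact_force: [-4.8, 8.6, 3.2]
gripper_width: 0.0213
```

>>> {"method": "step_arm", "body": {"increments": [{"tx": 0.12,"ty": -4.88,"tz": 0,"ax": 0,"ay": 0,"az": 0,"claw": -1}]}}

```text
time_s: 12.3
tcp_pos: [0.7042, 0.047, 0.2475]
eef_rot: [179.8, 0.0, -166.4]
contact_force: [-4.3, 9.2, 4.0]
gripper_width: 0.0216
```

>>> {"method": "step_arm", "body": {"increments": [{"tx": -0.31,"ty": -4.88,"tz": 0,"ax": 0,"ay": 0,"az": 0,"claw": -1}]}}

```text
time_s: 12.4
tcp_pos: [0.704, 0.0423, 0.2476]
eef_rot: [179.8, 0.0, -166.4]
contact_force: [-4.1, 9.9, 2.1]
gripper_width: 0.0214
```

>>> {"method": "step_arm", "body": {"increments": [{"tx": -0.73,"ty": -4.83,"tz": 0,"ax": 0,"ay": 0,"az": 0,"claw": -1}]}}

```text
time_s: 12.5
tcp_pos: [0.7036, 0.038, 0.2476]
eef_rot: [179.8, 0.1, -166.4]
contact_force: [-2.7, 14.4, 2.3]
gripper_width: 0.0214
```

>>> {"method": "step_arm", "body": {"increments": [{"tx": -1.15,"ty": -4.75,"tz": 0,"ax": 0,"ay": 0,"az": 0,"claw": -1}]}}

```text
time_s: 12.6
tcp_pos: [0.7028, 0.0338, 0.2476]
eef_rot: [179.8, 0.2, -166.4]
contact_force: [0.1, 14.5, 2.1]
gripper_width: 0.0217
```

>>> {"method": "step_arm", "body": {"increments": [{"tx": -1.56,"ty": -4.63,"tz": 0,"ax": 0,"ay": 0,"az": 0,"claw": -1}]}}

```text
time_s: 12.7
tcp_pos: [0.7017, 0.0295, 0.2476]
eef_rot: [179.8, 0.2, -166.4]
contact_force: [0.8, 14.6, 1.2]
gripper_width: 0.0215
```

>>> {"method": "step_arm", "body": {"increments": [{"tx": -1.96,"ty": -4.48,"tz": 0,"ax": 0,"ay": 0,"az": 0,"claw": -1}]}}

```text
time_s: 12.8
tcp_pos: [0.7001, 0.0251, 0.2476]
eef_rot: [179.8, 0.3, -166.4]
contact_force: [2.3, 15.0, 0.4]
gripper_width: 0.0218
```

```bash
cat >> log.txt <<'E'
.676 .0946 -8.1 4.3
.6801 .0919 -8.4 5.3
.684 .089 -8.1 5.8
.6876 .0858 -7.8 5.8
.6909 .0822 -9.1 5.5
.6938 .0784 -7.6 6.9
.6965 .0743 -7.4 6.6
.6987 .0701 -7.3 7.0
.7006 .0656 -5.7 7.4
.7021 .0611 -7 8.7
.7032 .0565 -4.8 8.9
.7039 .0517 -4.8 8.6
.7042 .047 -4.3 9.2
.704 .0423 -4.1 9.9
.7036 .038 -2.7 14.4
.7028 .0338 .1 14.5
.7017 .0295 .8 14.6
.7001 .0251 2.3 15.0
E
python3 an.py | tail -20
python3 - <<'E'
from plant import r
print(r.get_state()['tcp_pos'],r.get_state()['contact_force'],r.get_state()['time_s'])
E
```

```text
ang    70.2  turned   92.5  Ft   9.5  Fr   0.4
ang    65.2  turned   97.6  Ft   9.5  Fr  -0.1
ang    60.2  turned  102.5  Ft   9.2  Fr  -0.3
ang    55.2  turned  107.5  Ft   9.9  Fr  -0.4
ang    50.2  turned  112.5  Ft   9.9  Fr  -0.7
ang    45.3  turned  117.4  Ft   9.6  Fr  -1.4
ang    40.3  turned  122.4  Ft  10.1  Fr  -3.4
ang    35.4  turned  127.3  Ft  10.0  Fr  -2.2
ang    30.4  turned  132.3  Ft   9.4  Fr  -3.0
ang    25.5  turned  137.2  Ft   9.5  Fr  -3.6
ang    20.5  turned  142.2  Ft   8.9  Fr  -2.7
ang    15.7  turned  147.0  Ft  10.3  Fr  -4.4
ang    10.8  turned  151.9  Ft   9.6  Fr  -3.0
ang     5.9  turned  156.8  Ft   9.0  Fr  -3.9
ang     1.1  turned  161.6  Ft   9.3  Fr  -4.1
ang    -3.7  turned  166.4  Ft   9.6  Fr  -4.7
ang    -8.2  turned  170.9  Ft  13.9  Fr  -4.7
ang   -12.5  turned  175.2  Ft  14.2  Fr  -3.1
ang   -17.1  turned  179.8  Ft  14.2  Fr  -3.5
ang   -21.9  turned  184.6  Ft  14.8  Fr  -3.5
[0.70014001 0.02513969 0.24760117] [ 2.29350526 14.97463151  0.40128473] 12.8
```

The bite is clear: the tangential force jumped from 9.6 to 13.9 N between -3.7° and -8.2°, and I take it at -5°. The target is therefore -65°.

>>> {"method": "step_arm", "body": {"increments": [{"tx": -2.34,"ty": -4.29,"tz": 0,"ax": 0,"ay": 0,"az": 0,"claw": -1},{"tx": -2.7,"ty": -4.07,"tz": 0,"ax": 0,"ay": 0,"az": 0,"claw": -1},{"tx": -3.05,"ty": -3.82,"tz": 0,"ax": 0,"ay": 0,"az": 0,"claw": -1}]}}

```text
time_s: 13.1
tcp_pos: [0.6934, 0.0131, 0.2476]
eef_rot: [179.8, 0.4, -166.4]
contact_force: [8.1, 14.6, -2.7]
gripper_width: 0.0215
```

>>> {"method": "step_arm", "body": {"increments": [{"tx": -3.37,"ty": -3.54,"tz": 0,"ax": 0,"ay": 0,"az": 0,"claw": -1},{"tx": -3.66,"ty": -3.23,"tz": 0,"ax": 0,"ay": 0,"az": 0,"claw": -1},{"tx": -3.93,"ty": -2.9,"tz": 0,"ax": 0,"ay": 0,"az": 0,"claw": -1}]}}

```text
time_s: 13.4
tcp_pos: [0.6837, 0.0028, 0.2476]
eef_rot: [179.9, 0.5, -166.4]
contact_force: [13.8, 10.0, -6.8]
gripper_width: 0.0211
```

Run:
```python
from plant import r
import numpy as np
s=r.get_state();p=s['tcp_pos'][:2]*1000-[648.1,46];print(s['tcp_pos'],s['contact_force'],np.degrees(np.arctan2(p[1],p[0])),np.hypot(*p))
```

```text
[0.68370715 0.00279706 0.24764503] [13.80737939  9.96789895 -6.77268943] -50.50521672209321 55.985379874688896
```

>>> {"method": "step_arm", "body": {"increments": [{"tx": -4.17,"ty": -2.55,"tz": 0,"ax": 0,"ay": 0,"az": 0,"claw": -1},{"tx": -4.38,"ty": -2.17,"tz": 0,"ax": 0,"ay": 0,"az": 0,"claw": -1},{"tx": -1.8,"ty": -0.8,"tz": 0,"ax": 0,"ay": 0,"az": 0,"claw": -1},{"tx": 0,"ty": 0,"tz": 0,"ax": 0,"ay": 0,"az": 0,"claw": -1}]}}

```text
time_s: 13.8
tcp_pos: [0.6735, -0.0039, 0.2476]
eef_rot: [179.9, 0.5, -166.4]
contact_force: [14.4, 5.9, -6.1]
gripper_width: 0.0213
```

Run:
```python
from plant import r
import numpy as np
s=r.get_state();p=s['tcp_pos'][:2]*1000-[648.1,46];print(s['tcp_pos'],s['contact_force'],np.degrees(np.arctan2(p[1],p[0])),np.hypot(*p))
```

```text
[ 0.673543   -0.00388079  0.24764893] [14.3748994   5.88749302 -6.11188536] -62.97495163487744 55.994993212168865
```

>>> {"method": "step_arm", "body": {"increments": [{"tx": -1.2,"ty": -0.6,"tz": 0,"ax": 0,"ay": 0,"az": 0,"claw": -1},{"tx": -1.2,"ty": -0.6,"tz": 0,"ax": 0,"ay": 0,"az": 0,"claw": -1},{"tx": 0,"ty": 0,"tz": 0,"ax": 0,"ay": 0,"az": 0,"claw": -1}]}}

```text
time_s: 14.1
tcp_pos: [0.6716, -0.0049, 0.2476]
eef_rot: [179.9, 0.5, -166.4]
contact_force: [15.8, 6.8, -7.3]
gripper_width: 0.0212
```

Run:
```python
from plant import r
import numpy as np
s=r.get_state();p=s['tcp_pos'][:2]*1000-[648.1,46];print(s['tcp_pos'],s['contact_force'],np.degrees(np.arctan2(p[1],p[0])),np.hypot(*p))
```

```text
[ 0.67155387 -0.00487688  0.24764422] [15.75748764  6.83123854 -7.29332918] -65.2506421610129 56.02268575413367
```

>>> {"method": "step_arm", "body": {"increments": [{"tx": 1.8,"ty": 0.8,"tz": 0,"ax": 0,"ay": 0,"az": 0,"claw": -1},{"tx": 1.8,"ty": 0.8,"tz": 0,"ax": 0,"ay": 0,"az": 0,"claw": -1},{"tx": 0,"ty": 0,"tz": 0,"ax": 0,"ay": 0,"az": 0,"claw": -1}]}}

```text
time_s: 14.4
tcp_pos: [0.6718, -0.0048, 0.2476]
eef_rot: [180.0, 0.1, -166.4]
contact_force: [4.9, 3.8, -1.0]
gripper_width: 0.0216
```

Unloaded to about 6 N with the wheel unmoved. Opening the jaws.

>>> {"method": "step_arm", "body": {"increments": [{"tx": 0.8,"ty": 0.5,"tz": 0,"ax": 0,"ay": 0,"az": 0,"claw": -1},{"tx": 0,"ty": 0,"tz": 0,"ax": 0,"ay": 0,"az": 0,"claw": 0.2},{"tx": 0,"ty": 0,"tz": 0,"ax": 0,"ay": 0,"az": 0,"claw": 0.2},{"tx": 0,"ty": 0,"tz": 0,"ax": 0,"ay": 0,"az": 0,"claw": 0.2},{"tx": 0,"ty": 0,"tz": 0,"ax": 0,"ay": 0,"az": 0,"claw": 0.2},{"tx": 0,"ty": 0,"tz": 0,"ax": 0,"ay": 0,"az": 0,"claw": 0.2},{"tx": 0,"ty": 0,"tz": 0,"ax": 0,"ay": 0,"az": 0,"claw": 0.2}]}}

```text
time_s: 15.1
tcp_pos: [0.6714, -0.0055, 0.2476]
eef_rot: [-180.0, -0.0, -166.5]
contact_force: [0.3, 0.1, -0.5]
gripper_width: 0.0523
```

>>> {"method": "step_arm", "body": {"increments": [{"tx": 0,"ty": 0,"tz": 20,"ax": 0,"ay": 0,"az": 0,"claw": 0.2},{"tx": 0,"ty": 0,"tz": 20,"ax": 0,"ay": 0,"az": 0,"claw": 0.2},{"tx": 0,"ty": 0,"tz": 35,"ax": 0,"ay": 0,"az": 0,"claw": 0.2},{"tx": 0,"ty": 0,"tz": 35,"ax": 0,"ay": 0,"az": 0,"claw": 0.2},{"tx": -30,"ty": -30,"tz": 20,"ax": 0,"ay": 0,"az": 0,"claw": 0.2},{"tx": -35,"ty": -35,"tz": 0,"ax": 0,"ay": 0,"az": 0,"claw": 0.2},{"tx": -35,"ty": -35,"tz": 0,"ax": 0,"ay": 0,"az": 0,"claw": 0.2},{"tx": -30,"ty": -40,"tz": 0,"ax": 0,"ay": 0,"az": 0,"claw": 0.2},{"tx": -20,"ty": -45,"tz": 0,"ax": 0,"ay": 0,"az": 0,"claw": 0.2},{"tx": 0,"ty": -48,"tz": 0,"ax": 0,"ay": 0,"az": 0,"claw": 0.2},{"tx": 0,"ty": -48,"tz": 0,"ax": 0,"ay": 0,"az": 0,"claw": 0.2},{"tx": 0,"ty": -48,"tz": 0,"ax": 0,"ay": 0,"az": 0,"claw": 0.2}]}}

```text
time_s: 16.3
tcp_pos: [0.5208, -0.3362, 0.3783]
eef_rot: [-180.0, 0.1, -166.5]
contact_force: [0.2, 0.3, 0.5]
gripper_width: 0.0523
```

Run:
```python
from h import *
s=r.get_state();print(s['time_s'],s['tcp_pos'],s['contact_force'],s['gripper_width'])
c=cap('top','top9.png');a=np.radians(-65.25)
e=lambda z:[.6481+.056*np.cos(a),.046+.056*np.sin(a),z]
print('pred handle top',proj(c,[e(.268)]), 'pred hub',proj(c,[[.6481,.046,.219]]))
A=cv2.imread('pics/top0.png')
f=lambda I:cv2.resize(I[120:310,270:430],(400,475),interpolation=cv2.INTER_CUBIC)
cv2.imwrite('pics/fin.png',np.hstack([f(A),f(c['image'])]))
d=cv2.absdiff(A,c['image']).max(2)>60;d[:120]|=0
n,_,st,_=cv2.connectedComponentsWithStats(d.astype(np.uint8));print(st[st[:,4]>15][1:])
```

```text
16.3 [ 0.5208481  -0.33618674  0.37826778] [0.22834939 0.33971695 0.51771229] 0.052325942432720075
pred handle top [[378.00814546 152.28850813]] pred hub [[346.91916587 173.57359205]]Traceback (most recent call last):
  File "<stdin>", line 9, in <module>
numpy._core._exceptions._UFuncOutputCastingError: Cannot cast ufunc 'bitwise_or' output from dtype('int64') to dtype('bool') with casting rule 'same_kind'
```

View pics/fin.png

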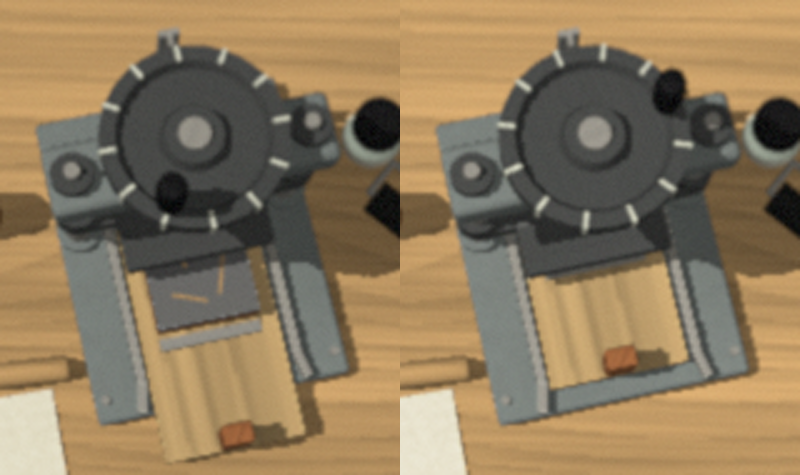

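The final view shows the handle at (269,88) in the right half, where I predicted it. The board is fully in, with the pull at (220,360), and the neighbouring items look unmoved. Handing in.

```bash
python3 -c "
from plant import r
print(r.close_job())"
```

```text
the job is handed in; nothing more can be done
None
```

The board is in against the stop bar, and the handwheel is wound to the bite plus two marks and let go. I handed in at about 16 s.

- **Board:** I pushed it in with closed fingers at about 7 N until it stalled on the stop bar. The force had risen to about 17 N when I backed off. A later wrist picture put the pull block 142 mm in front of the wheel's axis, against 141 mm nominal.
- **Bite:** The tangential force at the handle held at 9.7 N while turning. It jumped to 13.9 N between 166° and 171° of clockwise turn, and I took the bite at about 168°, good to about 2°.
- **Two marks:** I wound on 60° more, measured by the handle's angle rather than by counting marks past the pointer. The force grew at about the stated rate, reaching 17 N at 45° past the bite.
- **Let go:** I eased the load to about 6 N, backed off a touch more, then opened the jaws. The wheel stayed put to within the reading. In the last top picture the handle is where I predicted it, and the arm is clear at zero force.
- **Rest of the table:** In the last picture, cropped to the press, the nearby items look unmoved. A pixel comparison of the whole table failed on a script error and I did not repeat it. The items further off were not checked again, but the arm passed well above them.

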